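# Slide the cover onto the hidden pin of a test jig and hold it pressed

### The job

Pick up the jig cover by its bar grip, slide its nose through the gate and under the bridge of the test jig until the slot in its underside drops over the locating pin hidden there, then press the cover down against the sprung contact bed until it sits flat on the jig's base. Finish holding: the program ends with the cover still gripped and pressed fully down. Leave the other things on the desk where they are.

Things in the scene. Friction and masses are not known exactly. Their poses are not given: they have to be found in the camera images.
- cover: Loose jig cover, about 0.2 kg: bare metal plate 100 (x) x 56 (y) x 16 (z) mm with one black bar grip on top. Origin: centre of the plate's underside; z up, x towards the nose, the end farther from the grip. Starts flat on the desk, right way up.
- cover_grip (a point): Middle of the cover's bar grip, 25 mm behind the cover's origin (-x), 36 mm above its underside. The bar is an upright block 16 mm thick in the cover's x and 44 mm long in y; it rises from the plate's upper face (16 mm above the underside) to 52 mm.
- jig: Test jig, fixed to the desk, bare metal. Origin: centre of its underside; z up, x the way the cover goes in, roughly away from the robot (the cover's x is then along it). Base plate 160 (x) x 104 (y) x 12 (z) mm; its upper face, the deck, is at z = 12 mm. A low gate with a bridge stands on its far half.
- bed (a joint): Travel (m) of the jig's sprung contact bed: 0 = up, grows as pressed. Black block 46 (x) x 44 (y) mm, centred 12 mm before the jig's origin (-x), top 4 mm above the deck when up. 4 N starts it, 6.4 N takes it to 0.004, level with the deck, where the cover lies flat on the base. The cover's weight alone does not press it.
- dish: Bystander: shallow round glass dish, 62 mm across, 10 mm high. Origin: centre of the underside.
- reel: Bystander: reel of solder wire, 62 mm across, 35 mm high. Origin: centre of the underside.
- tray: Bystander: small divided parts tray, 66 x 110 x 22 mm. Origin: centre of the underside.
- tape: Bystander: roll of masking tape lying flat, 104 mm across, 25 mm high. Origin: centre of the underside.
- cover_slot (a point): Centre of the mouth of the blind slot in the cover's underside: 12 mm in the cover's x, 17 mm in y, 12 mm deep; 36 mm ahead of the cover's origin, 14 mm behind the nose's edge.
- jig_gate (a point): Foot of the gate's mouth on the centre line, on the deck, 30 mm ahead of the jig's origin. From here the gate runs 36 mm on along x: two posts 64 mm apart inside, and a bridge over them, underside 32 mm and top 40 mm above the deck. The cover, level and just above the pin, passes under it with 6 mm to spare.
- pin_zone (a point): Middle of the stretch where the pin may stand, at pin-top height; 45 mm ahead of the jig's origin. The pin is fixed, round-topped, 8 mm thick, its top 10 mm above the deck, under the bridge, on the centre line (y = 0), up to 6 mm before or beyond this point along the jig's x. Its exact place differs each time and is not reported: feel for it.

How it is judged:
By the outcome, as a careful person would: the job done as asked, in the order asked, and still so for the second after the job is handed in, while the arm keeps its last pose, push and grip.
It also fails if it takes over 51 s, if anything falls off the work surface, if the arm or the gripper's body presses on something with over 40 N, if the wrist force passes 120 N, or if a joint passes its speed limit or range.

### The arm

A 6-joint arm with a two-finger parallel gripper is mounted at the origin on a cart in front of the work surface, level with it; the furniture and walls round the work are solid. World frame = base frame: x ahead of the robot, y to its left, z up, the work surface at z = 0. Lengths are in m, angles in rad, forces in N, time in s.
With the tool pointing down it reaches from about 0.375 to 0.975 m from the base axis. Payload 3.8 kg.
Tool frame: the origin (TCP) lies at the very end of the fingers, on their centre line; the grasp point (between the pads) lies bot.grasp_offset behind it (bot.grasp_offset is the distance from the TCP to the grasp point, in m); y points along the fingers, x is the direction in which the jaws open and shut, and the axes are right-handed (so a half turn about y gives the same grasp; the last joint's range is limited). The gripper opens to 85 mm and grips with 20 to 120 N. Pads are 22 mm wide; open, the fingers measure 114 mm over their backs; the gripper's body (76 mm by 85 mm) begins 54 mm behind the grasp point. The pads swing forward as they close: fully open they stand 13 mm farther back than shut.
Start: joints at [1.224, 0.264, 1.604, -0, 1.274, -0.037], TCP at [0.206, 0.643, 0.194] pointing down, gripper open.
Joint ranges: [-2.63, 2.63], [-0.94, 2.18], [0.31, 2.57], [-1.31, 4.45], [0, 2.66], [-2.55, 2.55]. Speed limits (rad/s): [2.57, 2.57, 3.14, 3.14, 3.14, 3.14].

### API

Orientations are given as a rotation vector (axis times angle).
In Python, from workcell import sensors, read_camera, job, bot gives the robot as it stands.
- The arm moves only by the tool arm_command, never from a script. Its argument "deltas" is a list of rows, each a list of 4 numbers: the shift along the tool's x, y, z in m, then the turn about the tool's y in rad. A call has 1 to 20 rows; each row shifts and turns the commanded pose from where the row before left it, along the tool's axes as they then stand; what a row does not reach is not made up. A row lasts 1/8 s, in which the tool goes at most 62.5 mm and 10.7 degrees, less where a joint would pass 70% of its speed; a pose out of reach is approached as far as the arm can. A call is refused whole if a number of a shift passes 0.0625 or a number of a turn 0.188, either way. A call with a gripper value outside its range is refused whole. "fingers" is the finger opening in m, from 0 to 0.0854, set as the call begins (left out, the last holds). The fingers move at their own pace and stop on an object; "newtons" is the grip in N (left out, the last holds). Time passes only in rows, so rows that do not move let the fingers close. It gives the time, the measured TCP pose, the force and the opening at its end, in the units of the state.
- sensors.read_state(): the state, without advancing time (a new reading comes with each control period).
- read_camera(name): name is "side" or "top"; returns a dict with "color" (420x560x3 uint8, red, green, blue), "vfov" (degrees; the focal length in pixels is half the picture's height over the tangent of half this angle, whatever the lens; pixels are square), "cx", "cy" (the principal point, pixels), "R" (3x3) and "t" (3): a world point X has camera coordinates R X + t. Camera axes: x right, y down, z forward; pixel columns grow to the right and rows downward; lengths in m; the calibration is good to about 2 mm. A picture is of the moment at which its call begins. There is no depth.
- job.finish_job(): hands the job in, once; it reports no verdict.
The state is a dict: "time": time; "q": joint angles; "joint_vel": joint speeds; "joint_torque": joint torques, N m; "tool_pos": TCP position; "tcp_rot": TCP orientation; "wrist_force": force on the tool from outside, world axes, zero at the start; "torque": the same for the moment, N m; "width": opening from 0.0 (shut) to 1.0 (fully open).
Only numpy, scipy, OpenCV 4.12 (cv2) and the standard library are available. Lean on these libraries where they do the work, as an engineer would, in place of code of your own. Each camera call takes 0.05 s, during which the arm holds its last target.

## Working session

There is one attempt and no reset: what is moved stays moved. The work goes in short steps, Python scripts to look and compute and a tool call to move; the robot and the scene stay as the last step left them, time stands still between calls to the robot, and variables do not carry over. Pictures are saved under pics/ and viewed, and the job is handed in when it is done.

Besides the shell and the picture viewer there is one more tool, called in YAML: its name, and indented under it one key for each argument. arm_command: Moves the arm, as the interface text tells. Its arguments: {"type":"object","properties":{"deltas":{"type":"array"},"fingers":{"type":"number"},"newtons":{"type":"number"}},"required":["deltas"]}

```bash
mkdir -p pics; cat > h.py <<'E'
from workcell import sensors, read_camera, job, bot
import numpy as np, cv2
from scipy.spatial.transform import Rotation as Rn
def f(c): return c["color"].shape[0]/2/np.tan(np.radians(c["vfov"])/2)
def proj(c,X):
    p=np.asarray(c["R"])@np.asarray(X,float)+c["t"]; return p[:2]/p[2]*f(c)+[c["cx"],c["cy"]]
def ray(c,u,v,z):
    R=np.asarray(c["R"]);d=R.T@np.array([(u-c["cx"])/f(c),(v-c["cy"])/f(c),1]);o=-R.T@np.asarray(c["t"])
    return o+d*(z-o[2])/d[2]
def save(c,n,box=None,s=1):
    im=c["color"][...,::-1]
    if box: im=im[box[1]:box[3],box[0]:box[2]]
    cv2.imwrite("pics/"+n,cv2.resize(im,None,fx=s,fy=s,interpolation=cv2.INTER_CUBIC))
E
python3 - <<'E'
from h import *
import pickle
s=sensors.read_state();print(s,bot.grasp_offset)
print(Rn.from_rotvec(s["tcp_rot"]).as_matrix().round(3))
for n in("side","top"):
    c=read_camera(n);save(c,n+"0.png");pickle.dump(c,open(n+"0.pkl","wb"))
    print({k:v for k,v in c.items() if k!="color"})
E
```

```text
{'time': 0.0, 'q': array([ 1.22411440e+00,  2.64762978e-01,  1.60536281e+00, -5.18882875e-06,
        1.27369198e+00, -3.68866538e-02]), 'joint_vel': array([-1.06563697e-03, -1.97637181e-03, -3.97817549e-05, -9.27740000e-04,
        2.48607216e-03,  4.25479462e-04]), 'joint_torque': array([-5.41429035e-04, -5.15123749e+01, -3.67310572e+01, -1.45737354e-04,
        1.29148556e-02, -9.08468701e-05]), 'tool_pos': array([0.20550384, 0.6421101 , 0.19236153]), 'tcp_rot': array([-1.34125846, -0.97667742,  0.97973321]), 'wrist_force': array([-0.26568189,  0.31803452,  0.18336478]), 'torque': array([ 0.00652191, -0.04165795,  0.01614739]), 'width': 1.0009474677083208} 0.0187
[[ 0.305 -0.001 -0.952]
 [ 0.952 -0.002  0.305]
 [-0.002 -1.     0.   ]]
{'vfov': 42.90609542637628, 'cx': 273.98701736049554, 'cy': 213.36336132113328, 'R': array([[ 0.99631569, -0.08493956, -0.01184568],
       [-0.05649108, -0.54605694, -0.83584124],
       [ 0.06452757,  0.83343091, -0.54884342]]), 't': array([-0.52998477,  0.11925141,  1.79922979])}
{'vfov': 55.96435623060117, 'cx': 281.27858972024677, 'cy': 207.88440327433636, 'R': array([[-0.00723106, -0.9999277 ,  0.00960742],
       [-0.98205862,  0.00529069, -0.18850168],
       [ 0.18843723, -0.01079812, -0.98202587]]), 't': array([0.02318645, 0.53779533, 1.05673785])}
```

View pics/side0.png

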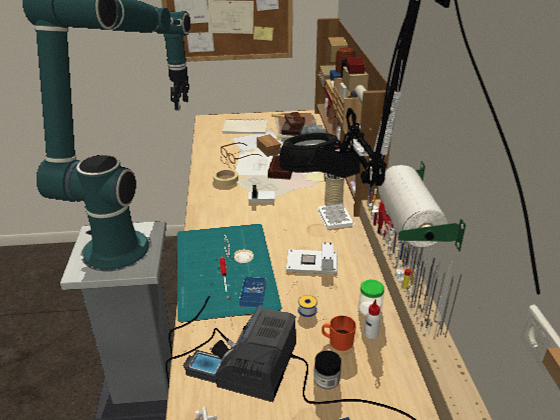

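View pics/top0.png

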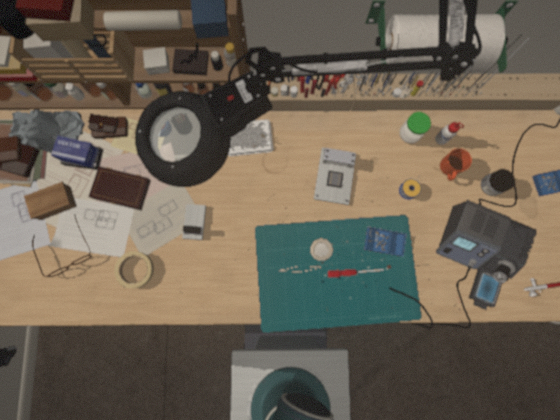

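The side view shows the cover near (261,197) and the jig near (312,260). In the top view the cover is near (194,222), the jig near (336,176), and a lamp head hangs at (180,138). I'll enlarge these.

```bash
python3 - <<'E'
from h import *
import pickle
t=pickle.load(open("top0.pkl","rb"));s=pickle.load(open("side0.pkl","rb"))
def lay(L,n):
    H=[]
    for c,b,k in L:
        im=c["color"][b[1]:b[3],b[0]:b[2],::-1];H.append(cv2.resize(im,(400,int(400*im.shape[0]/im.shape[1])),interpolation=cv2.INTER_CUBIC))
    m=max(h.shape[0] for h in H);H=[cv2.copyMakeBorder(h,0,m-h.shape[0],0,0,cv2.BORDER_CONSTANT) for h in H]
    cv2.imwrite("pics/"+n,np.hstack(H))
lay([(t,(170,195,220,250),8),(s,(240,175,290,215),8)],"cov.png")
lay([(t,(305,140,365,215),0),(s,(280,235,345,285),0)],"jig.png")
E
```

```text
(no output)
```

View pics/cov.png

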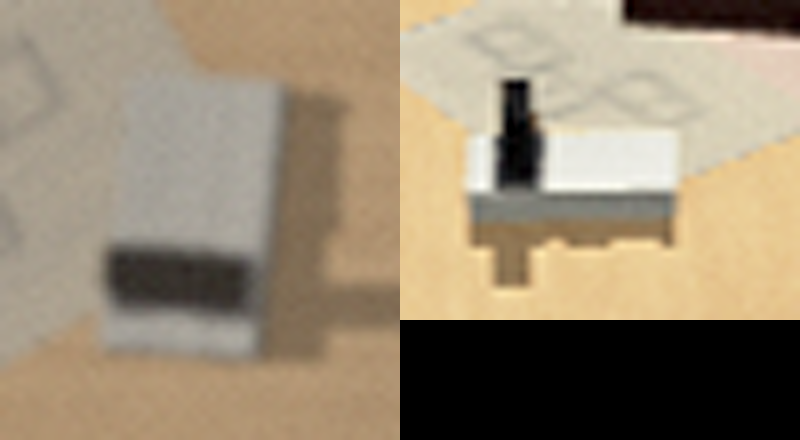

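View pics/jig.png

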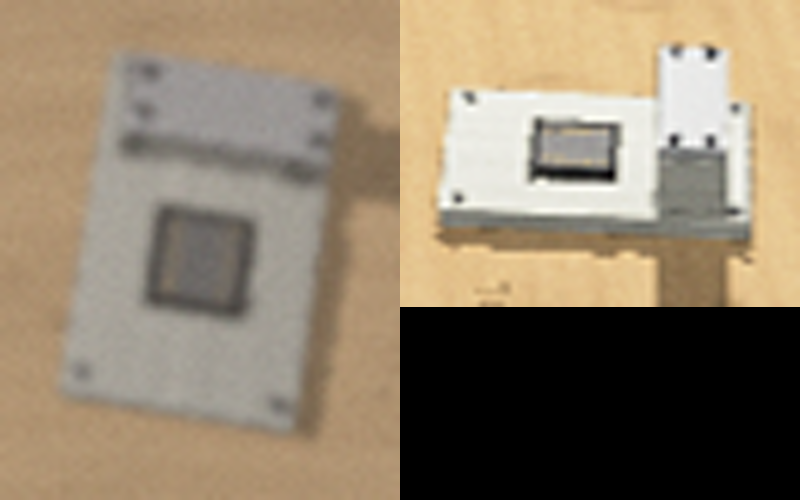

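```bash
cat > fit.py <<'E'
from h import *
import pickle
from scipy.optimize import least_squares
t=pickle.load(open("top0.pkl","rb"));s=pickle.load(open("side0.pkl","rb"))
def pose(p,X): c,n=np.cos(p[2]),np.sin(p[2]); return np.array([p[0]+c*X[0]-n*X[1],p[1]+n*X[0]+c*X[1],X[2]])
def go(obs,p0):
    F=lambda p:np.concatenate([proj(c,pose(p,X))-uv for c,X,uv in obs])
    r=least_squares(F,p0,loss="soft_l1");print(r.x.round(4));print(F(r.x).reshape(-1,2).round(1).tolist());return r.x
T=lambda u,v,b,k:np.array([u/k+b[0]-.5*0,v/k+b[1]])
ct=lambda u,v:T(u,v,(170,195),8); cs=lambda u,v:T(u-400,v,(240,175),8)
jt=lambda u,v:T(u,v,(305,140),400/60); js=lambda u,v:T(u-400,v,(280,235),400/65)
a,b,h=.05,.028,.016
cov=go([(t,(a,b,h),ct(120,80)),(t,(-a,b,h),ct(103,348)),(t,(-.017,.022,.052),ct(108,245)),(t,(-.017,-.022,.052),ct(252,258)),
 (s,(-a,b,h),cs(468,135)),(s,(a,b,h),cs(676,130)),(s,(a,-b,h),cs(672,190)),(s,(-a,-b,h),cs(470,193)),(s,(-a,-b,0),cs(470,220)),(s,(a,-b,0),cs(672,216))],
 (.5,.2,0))
a,b,h=.08,.052,.012
jig=go([(t,(a,b,h),jt(115,55)),(t,(-a,b,h),jt(62,390)),(t,(-a,-b,h),jt(297,430)),
 (t,(.011,.022,.016),jt(150,205)),(t,(.011,-.022,.016),jt(255,213)),(t,(-.035,.022,.016),jt(143,302)),(t,(-.035,-.022,.016),jt(245,315)),
 (s,(-a,b,h),js(453,90)),(s,(-a,-b,h),js(440,210)),(s,(a,-b,h),js(750,225)),(s,(a,b,h),js(750,103)),(s,(-a,-b,0),js(440,228)),(s,(a,-b,0),js(750,240))],(.6,-.1,0))
def box(im,c,p,k,off,x0,x1,y0,y1,z0,z1,col):
    V={(i,j,l):((proj(c,pose(p,(x,y,z)))-off)*k).astype(int) for i,x in enumerate((x0,x1)) for j,y in enumerate((y0,y1)) for l,z in enumerate((z0,z1))}
    for A in V:
        for B in V:
            if sum(np.abs(np.subtract(A,B)))==1 and A<B: cv2.line(im,tuple(map(int,V[A])),tuple(map(int,V[B])),col,1)
def ov(c,o,p,kind,n):
    k=7;im=cv2.resize(c["color"][o[1]:o[1]+75,o[0]:o[0]+57,::-1],None,fx=k,fy=k,interpolation=cv2.INTER_CUBIC).copy()
    if kind=="c":
        box(im,c,p,k,o,-.05,.05,-.028,.028,0,.016,(0,0,255));box(im,c,p,k,o,-.033,-.017,-.022,.022,.016,.052,(0,255,0))
    else:
        box(im,c,p,k,o,-.08,.08,-.052,.052,0,.012,(0,0,255));box(im,c,p,k,o,.03,.066,-.032,.032,.012,.044,(0,255,0));box(im,c,p,k,o,-.035,.011,-.022,.022,.012,.016,(255,0,0))
    return im
if __name__=="__main__":
  cv2.imwrite("pics/ov1.png",np.hstack([ov(t,(168,190),cov,"c",0),ov(s,(235,165),cov,"c",0)]))
  cv2.imwrite("pics/ov2.png",np.hstack([ov(t,(307,140),jig,"j",0),ov(s,(284,225),jig,"j",0)]))
  print("cam",-t["R"].T@t["t"],-s["R"].T@s["t"])
  for n,u,v in(("lamp",180,138),):
    print(n,[ray(t,u,v,z).round(3) for z in(0,.3)])
E
python3 fit.py
```

```text
[ 0.5054  0.269  -0.0418]
[[1.0, -0.6], [0.3, 0.3], [-0.3, -0.0], [-2.4, -1.1], [-0.5, -0.0], [-0.7, -0.2], [0.4, -0.1], [-0.7, 0.4], [-0.6, 0.6], [0.5, 0.2]]
[ 0.6426 -0.1412 -0.1661]
[[-0.5, -1.1], [-0.2, 0.2], [-0.1, -0.2], [1.2, -0.5], [0.2, 0.6], [0.1, -0.1], [-0.3, 0.3], [-0.5, -0.3], [-0.4, 0.2], [0.4, -0.1], [-0.1, -0.5], [-0.4, 0.2], [0.2, 0.4]]
cam [0.32918545 0.03175025 1.13889647] [ 0.41866885 -1.47943235  1.08089265]
lamp [array([0.765, 0.324, 0.   ]), array([0.65 , 0.247, 0.3  ])]
```

```bash
sleep 1; python3 -c "
import cv2,numpy as np
a=cv2.imread('pics/ov1.png');b=cv2.imread('pics/ov2.png');print(a.shape);cv2.imwrite('pics/ovA.png',cv2.resize(a,None,fx=1,fy=1));"
```

```text
(525, 798, 3)
```

View pics/ov1.png

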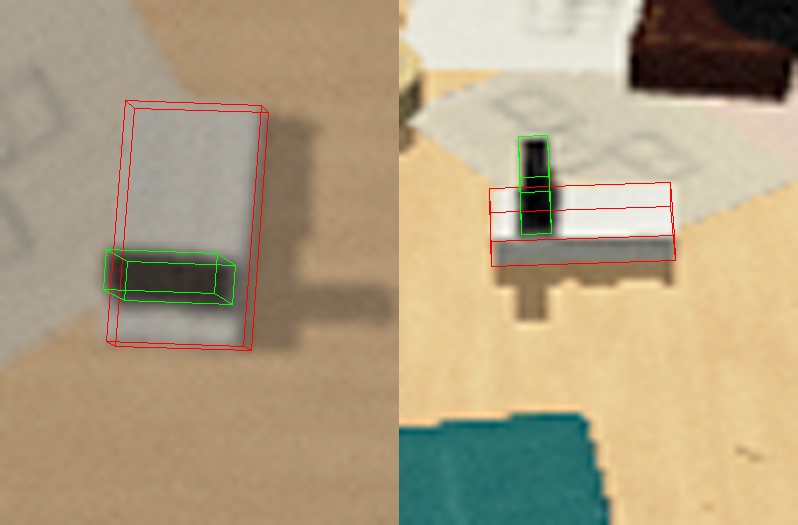

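View pics/ov2.png

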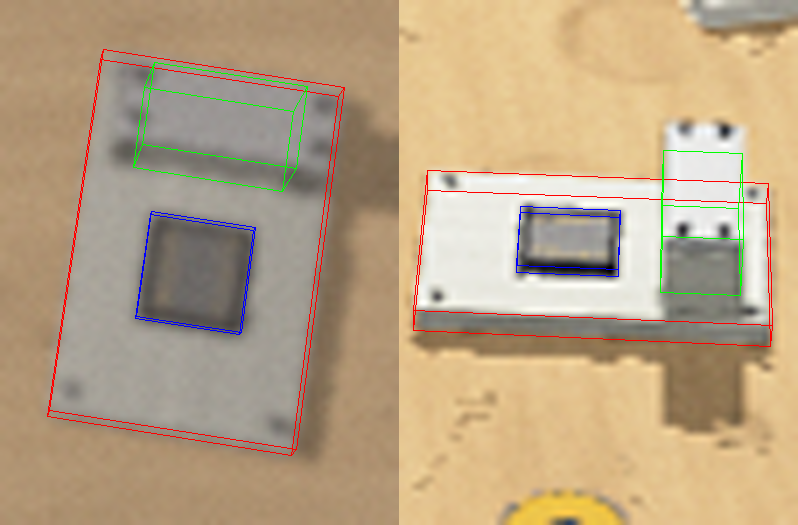

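```bash
python3 - <<'E'
from h import *
import pickle
from scipy.optimize import least_squares
t=pickle.load(open("top0.pkl","rb"));s=pickle.load(open("side0.pkl","rb"))
for a,b in(((182,138),(322,155)),((137,138),(280,155)),((210,135),(357,160))):
    r=least_squares(lambda X:np.r_[proj(t,X)-a,proj(s,X)-b],(.6,.3,.3));print(r.x.round(3),r.cost)
S=sensors.read_state();R=Rn.from_rotvec(S["tcp_rot"]).as_matrix()
print(R.T@(np.array([.4804,.270,.15])-S["tool_pos"]))
E
```

```text
[0.715 0.279 0.161] 29.52115864711161
[0.669 0.395 0.149] 330.19515002026014
[0.772 0.213 0.138] 484.2449958130206
[-0.27054335  0.04295967 -0.37526702]
```

arm_command:
  deltas:
    - [-0.027,0.002,-0.0375,0]
    - [-0.027,0.002,-0.0375,0]
    - [-0.027,0.002,-0.0375,0]
    - [-0.027,0.002,-0.0375,0]
    - [-0.027,0.002,-0.0375,0]
    - [-0.027,0.002,-0.0375,0]
    - [-0.027,0.002,-0.0375,0]
    - [-0.027,0.002,-0.0375,0]
    - [-0.027,0.002,-0.0375,0]
    - [-0.027,0.002,-0.0375,0]
    - [0,0,0,0.16]
    - [0,0,0,0.16]
    - [0,0,0,0.16]
    - [0,0,0,0.16]
    - [0,0,0,0.16]
    - [0,0,0,0.16]
    - [0,0,0,0.16]
    - [0,0,0,0.16]
    - [0,0,0,0.02]
  fingers: 0.05
  newtons: 60

```text
time: 2.48
tool_pos: [0.4802, 0.2712, 0.1732]
tcp_rot: [-1.571, 0.031, -0.029]
wrist_force: [-0.2, -0.1, -0.4]
width: 0.584
```

```bash
cat >> h.py <<'E'
def rel(target,yaw):
    S=sensors.read_state();R=Rn.from_rotvec(S["tcp_rot"]).as_matrix()
    cy=np.arctan2(R[1,0],R[0,0])
    print("t",round(S["time"],2),"pos",S["tool_pos"].round(4),"yaw",round(cy,4),"ydir",R[:,1].round(4),"xdir",R[:,0].round(4),"F",S["wrist_force"].round(2),"T",S["torque"].round(2),"w",round(S["width"]*85.4,1))
    print("delta tool",(R.T@(np.array(target)-S["tool_pos"])).round(4),"turn",round(cy-yaw,4))
E
python3 - <<'E'
from h import *
rel((.4804,.270,.02),-.04)
c=read_camera("top");save(c,"t1.png",(130,150,270,280),4)
c=read_camera("side");save(c,"s1.png",(180,80,320,220),4)
E
```

```text
t 2.48 pos [0.4802 0.2712 0.1732] yaw -0.0384 ydir [-9.e-04 -4.e-04 -1.e+00] xdir [ 9.993e-01 -3.830e-02 -8.000e-04] F [-0.18 -0.06 -0.44] T [ 0.02 -0.01 -0.  ] w 49.9
delta tool [ 0.0003  0.1532 -0.0011] turn 0.0016
```

View pics/t1.png

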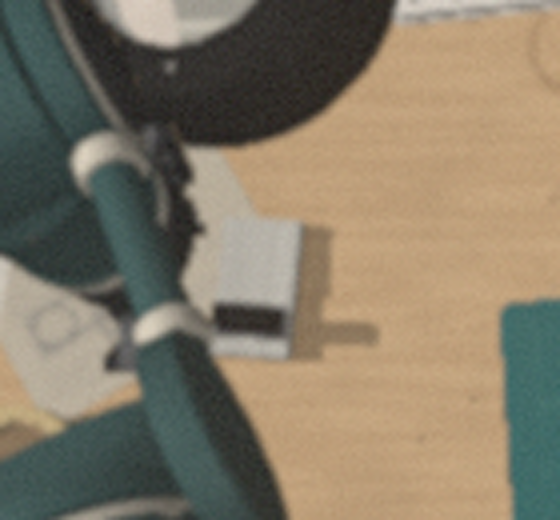

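View pics/s1.png

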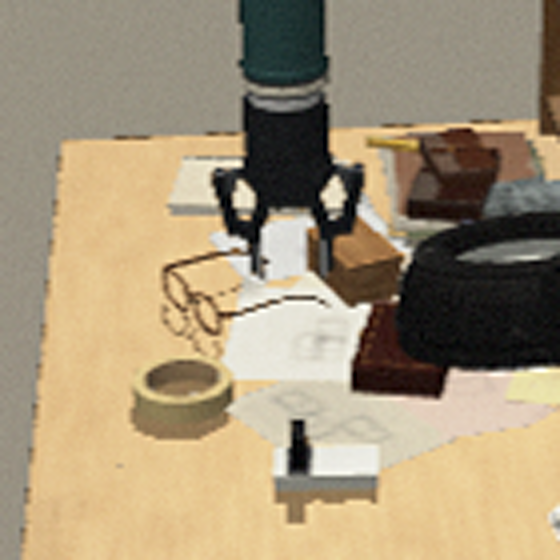

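The fingers are above the cover, with tips at about (290,270) in the side crop, and the lamp is clear. I'll descend to just above the bar and check alignment.

arm_command:
  deltas:
    - [0,0.028,-0.001,0]
    - [0,0.028,0,0]
    - [0,0.028,0,0]
    - [0,0.01,0,0]
    - [0,0,0,0]

```text
time: 3.2
tool_pos: [0.4801, 0.2701, 0.0792]
tcp_rot: [-1.571, 0.031, -0.029]
wrist_force: [-0.2, 0.5, 1.0]
width: 0.587
```

```bash
python3 - <<'E'
from h import *
rel((.4804,.270,.02),-.04)
c=read_camera("top");save(c,"t2.png",(160,180,230,250),6)
c=read_camera("side");save(c,"s2.png",(230,145,300,215),8)
print(proj(c,sensors.read_state()["tool_pos"]))
E
```

```text
t 3.2 pos [0.4801 0.2701 0.0792] yaw -0.0381 ydir [-1.4e-03 -7.0e-04 -1.0e+00] xdir [ 0.9993 -0.0381 -0.0013] F [-0.22  0.49  1.  ] T [ 0.    0.01 -0.06] w 50.1
delta tool [ 0.0004  0.0592 -0.0001] turn 0.0019
[254.25977316 180.5820785 ]
```

View pics/t2.png

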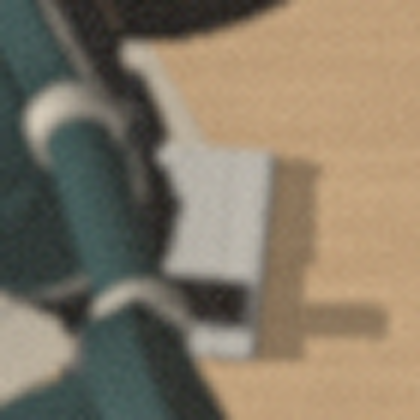

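View pics/s2.png

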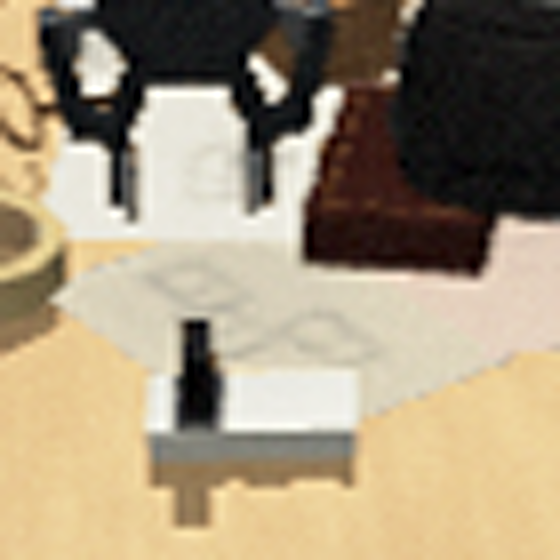

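arm_command:
  deltas:
    - [0,0.02,0,0]
    - [0,0.02,0,0]
    - [0,0.012,0,0]
    - [0,0.0072,0,0]
    - [0,0,0,0]

```text
time: 3.92
tool_pos: [0.4806, 0.2704, 0.0205]
tcp_rot: [-1.571, 0.031, -0.03]
wrist_force: [0.2, 0.3, -0.1]
width: 0.586
```

```bash
python3 - <<'E'
from h import *
rel((.4804,.270,.02),-.04)
c=read_camera("side");save(c,"s3.png",(230,145,300,215),8)
E
```

```text
t 3.92 pos [0.4806 0.2704 0.0205] yaw -0.0389 ydir [-1.e-04 -1.e-04 -1.e+00] xdir [ 9.992e-01 -3.890e-02 -1.000e-04] F [ 0.16  0.26 -0.11] T [-0.01  0.    0.  ] w 50.0
delta tool [-0.0002  0.0005 -0.0004] turn 0.0011
```

View pics/s3.png

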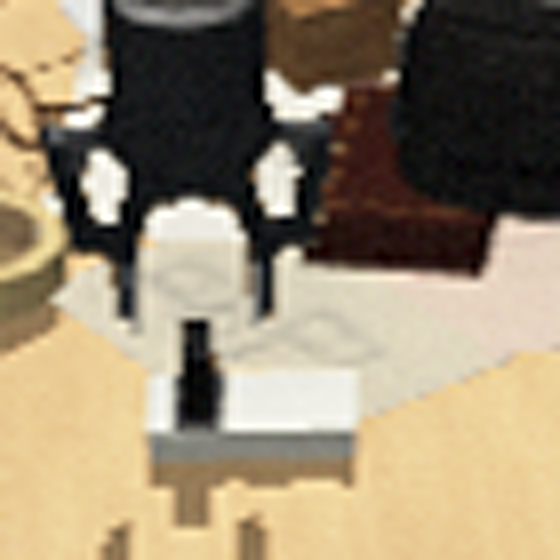

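```bash
python3 - <<'E'
from h import *
import pickle
s0=pickle.load(open("side0.pkl","rb"));t0=pickle.load(open("top0.pkl","rb"))
print("start side",proj(s0,(.2055,.6421,.1924)),"top",proj(t0,(.2055,.6421,.1924)))
print("base side",proj(s0,(0,0,0)),"top",proj(t0,(0,0,0)))
c=read_camera("side");
for z in(.02,.03,.06,.09):print(z,proj(c,(.4806,.2704,z)),proj(c,(.4806,.33,z)))
# shadow ray points on table
for u,v in((192,525),(118,522),(252,520)):print(ray(c,u/8+230,v/8+145,0).round(3))
t=read_camera("top");save(t,"t3.png",(140,150,280,280),5)
save(s0,"s0c.png",(130,60,230,130),6)
E
```

```text
start side [182.92115339 117.11666616] top [  9.52771878 341.06185505]
base side [116.57310555 248.78292735] top [289.95096239 409.03468725]
0.02 [254.55167141 194.47458672] [253.72087092 186.61811364]
0.03 [254.46831605 192.2332433 ] [253.63731481 184.4094268 ]
0.06 [254.21553578 185.43623151] [253.38399097 177.71317193]
0.09 [253.95860629 178.52765103] [253.12660945 170.90965792]
[0.473 0.188 0.   ]
[0.439 0.194 0.   ]
[0.501 0.189 0.   ]
```

View pics/t3.png

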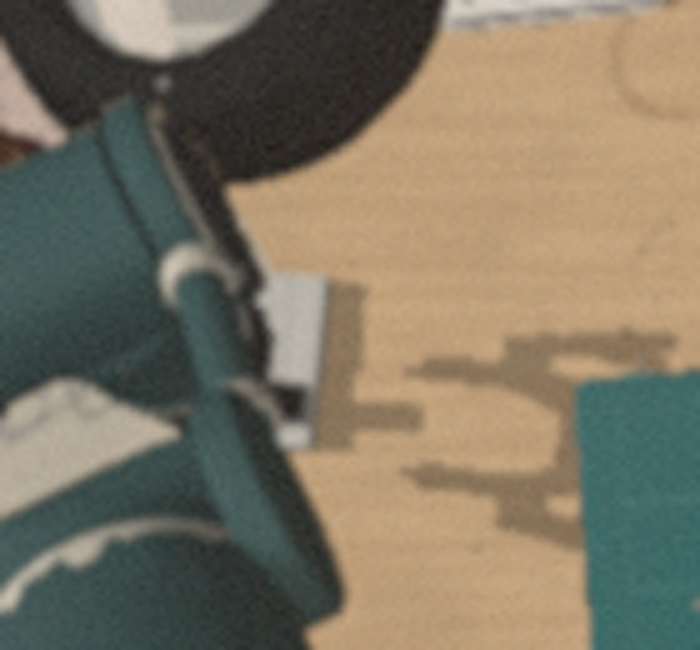

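View pics/s0c.png

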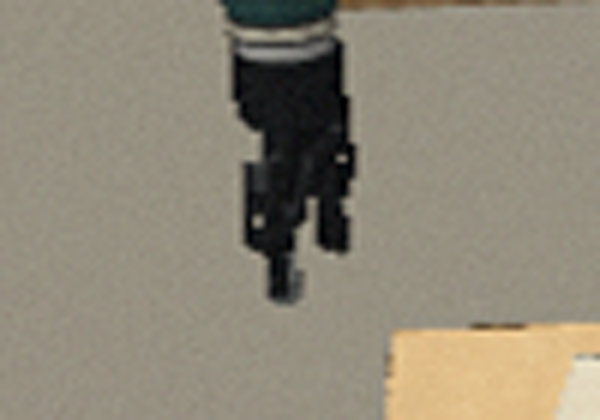

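```bash
python3 - <<'E'
from h import *
import pickle
s=pickle.load(open("side0.pkl","rb"));t=pickle.load(open("top0.pkl","rb"))
# knuckles in pose1 (s1/t1): side crop -> px
P=np.array([.4802,.2712,.1732])
print("side tips pose1 obs",(258/4+180,275/4+80),(322/4+180,272/4+80))
for dz in(0,.04):print(dz,[proj(s,P+[x,0,dz]).round(1) for x in(-.025,.025)])
print("knuckle obs side",(225/4+180,175/4+80),(352/4+180,172/4+80))
for h in(.06,.08,.1,.12,.14):print(h,[proj(s,P+[x,0,h]).round(1) for x in(-.055,.055)],"top",[proj(t,P+[x,0,h]).round(1) for x in(-.055,.055)])
E
python3 - <<'E'
import cv2
a=cv2.imread('pics/t1.png');cv2.imwrite('pics/t1b.png',cv2.convertScaleAbs(cv2.resize(a[80:420,40:300],None,fx=2,fy=2),alpha=2.5,beta=10)[:600])
E
```

```text
side tips pose1 obs (244.5, 148.75) (260.5, 148.0)
0 [array([246.3, 159. ]), array([259.9, 158.3])]
0.04 [array([245.8, 149.2]), array([259.6, 148.5])]
knuckle obs side (236.25, 123.75) (268.0, 123.0)
0.06 [array([237.3, 144.6]), array([267.7, 143.1])] top [array([172.6, 241.8]), array([174.7, 194.9])]
0.08 [array([237. , 139.5]), array([267.6, 138. ])] top [array([170.3, 240.9]), array([172.5, 193. ])]
0.1 [array([236.7, 134.4]), array([267.5, 132.9])] top [array([167.8, 239.9]), array([170.1, 191. ])]
0.12 [array([236.5, 129.2]), array([267.4, 127.8])] top [array([165.3, 238.9]), array([167.7, 188.9])]
0.14 [array([236.2, 124. ]), array([267.3, 122.5])] top [array([162.6, 237.8]), array([165.2, 186.7])]
```

View pics/t1b.png

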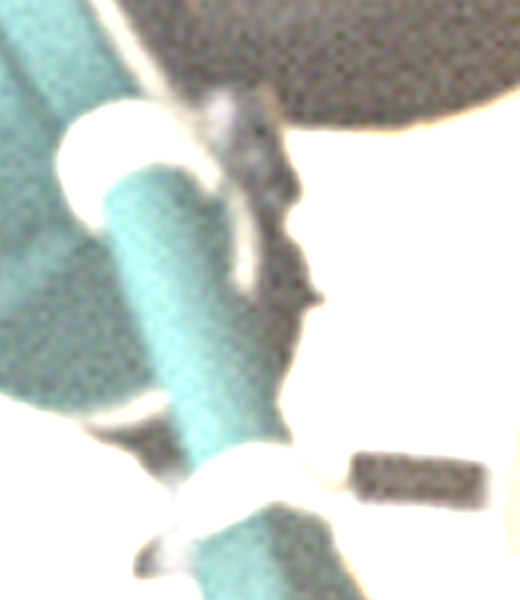

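The rendered fingers sit about 35–40 mm higher than the reported TCP height. Tips are at side (254,185), where the report predicts (254.5,194). The top view agrees on x and y. I'll trust the pictures and descend in guarded steps.

arm_command:
  deltas:
    - [0,0.006,0,0]
    - [0,0.006,0,0]
    - [0,0.004,0,0]
    - [0,0.003,0,0]
    - [0,0,0,0]

```text
time: 4.7
tool_pos: [0.4803, 0.2702, 0.0011]
tcp_rot: [-1.571, 0.031, -0.03]
wrist_force: [0.3, 0.0, -0.1]
width: 0.586
```

```bash
python3 - <<'E'
from h import *
rel((.4804,.270,.02),-.04)
c=read_camera("side");save(c,"s4.png",(230,145,300,215),8)
E
```

```text
t 4.7 pos [0.4803 0.2702 0.0011] yaw -0.039 ydir [-7.e-04 -4.e-04 -1.e+00] xdir [ 9.992e-01 -3.900e-02 -7.000e-04] F [ 0.34  0.02 -0.08] T [-0.04 -0.    0.06] w 50.0
delta tool [ 0.0001 -0.0189 -0.0002] turn 0.001
```

View pics/s4.png

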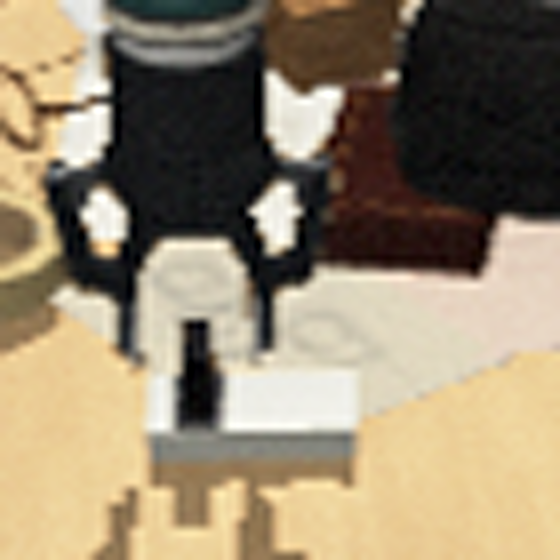

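```bash
python3 - <<'E'
from h import *
c=read_camera("side");t=read_camera("top")
for u,v in((350,487),(192,527),(118,490),(255,485)):print(ray(c,u/8+230,v/8+145,0).round(3))
save(t,"t4.png",(190,200,270,270),8)
E
```

```text
[0.549 0.213 0.   ]
[0.473 0.186 0.   ]
[0.44  0.222 0.   ]
[0.505 0.22  0.   ]
```

View pics/t4.png

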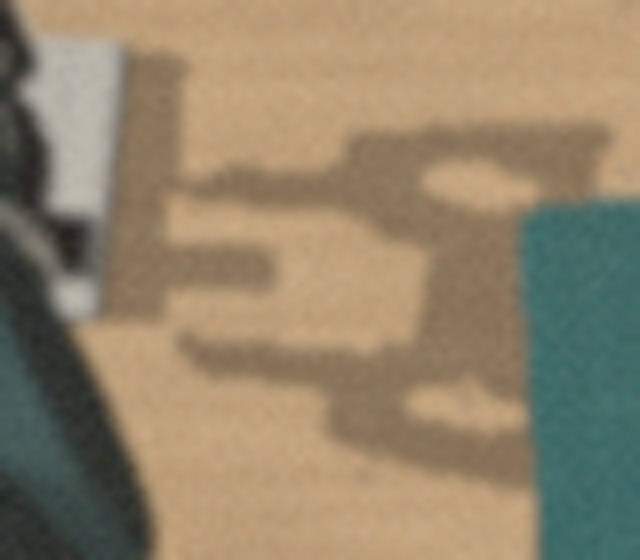

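arm_command:
  deltas:
    - [0,0.006,0,0]
    - [0,0.006,0,0]
    - [0,0.004,0,0]
    - [0,0.003,0,0]
    - [0,0,0,0]

```text
time: 5.48
tool_pos: [0.4803, 0.2702, -0.0179]
tcp_rot: [-1.571, 0.031, -0.03]
wrist_force: [0.0, 0.9, 0.7]
width: 0.589
```

```bash
python3 - <<'E'
from h import *
rel((.4804,.270,.02),-.04)
c=read_camera("side");save(c,"s5.png",(230,145,300,215),8)
E
```

```text
t 5.47 pos [ 0.4803  0.2702 -0.0179] yaw -0.039 ydir [-7.e-04 -3.e-04 -1.e+00] xdir [ 9.992e-01 -3.900e-02 -7.000e-04] F [0.05 0.89 0.7 ] T [0.04 0.03 0.01] w 50.3
delta tool [ 0.0001 -0.0379 -0.0002] turn 0.001
```

View pics/s5.png

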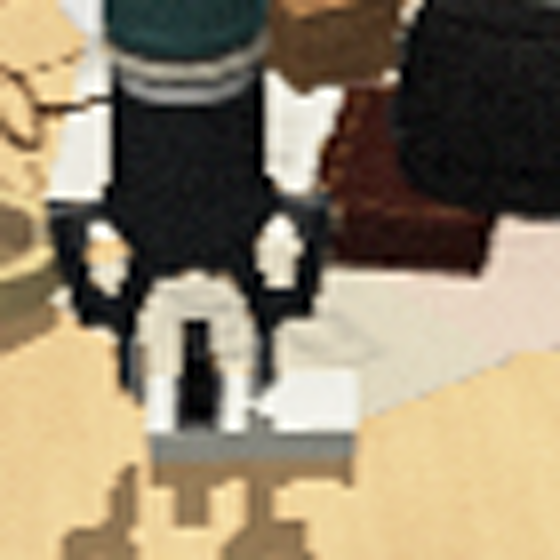

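arm_command:
  deltas:
    - [0,0,0,0]
    - [0,0,0,0]
    - [0,0,0,0]
    - [0,0,0,0]
    - [0,0,0,0]
    - [0,0,0,0]
  fingers: 0.0
  newtons: 60

```text
time: 6.28
tool_pos: [0.481, 0.2706, -0.0171]
tcp_rot: [-1.57, 0.03, -0.031]
wrist_force: [0.2, -0.0, 3.6]
width: 0.178
```

```bash
python3 - <<'E'
from h import *
rel((.4804,.270,.02),-.04)
c=read_camera("side");save(c,"s6.png",(230,145,300,215),8)
E
```

```text
t 6.28 pos [ 0.481   0.2706 -0.0171] yaw -0.0389 ydir [ 8.e-04  3.e-04 -1.e+00] xdir [ 9.992e-01 -3.890e-02  8.000e-04] F [ 0.22 -0.04  3.63] T [-0.07 -0.06  0.01] w 15.2
delta tool [-0.0006 -0.0371 -0.0006] turn 0.0011
```

View pics/s6.png

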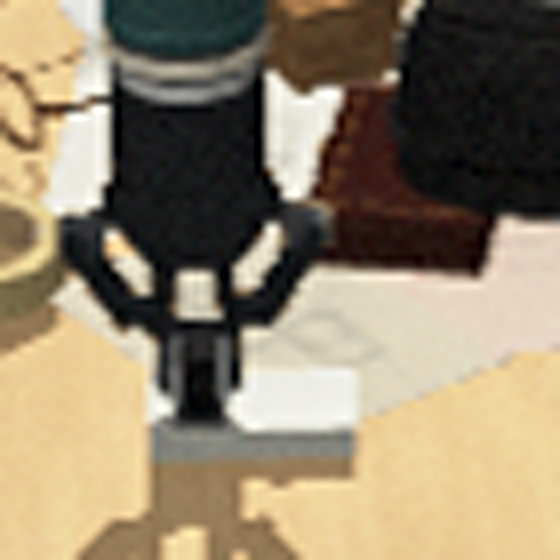

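arm_command:
  deltas:
    - [0,-0.005,0,0]
    - [0,-0.015,0,0]
    - [0,-0.02,0,0]
    - [0,-0.02,0,0]
    - [0,-0.015,0,0]
    - [0,0,0,0]
    - [0,0,0,0]

```text
time: 7.2
tool_pos: [0.48, 0.2701, 0.0569]
tcp_rot: [-1.571, 0.031, -0.03]
wrist_force: [-0.2, -0.3, -3.5]
width: 0.181
```

```bash
python3 - <<'E'
from h import *
rel((.4804,.270,.02),-.04)
c=read_camera("side");save(c,"s7.png",(230,135,310,215),7)
c=read_camera("top");save(c,"t7.png",(160,160,260,260),5)
E
```

```text
t 7.2 pos [0.48   0.2701 0.0569] yaw -0.039 ydir [-1.e-03 -5.e-04 -1.e+00] xdir [ 0.9992 -0.039  -0.001 ] F [-0.24 -0.29 -3.49] T [ 0.01  0.04 -0.04] w 15.4
delta tool [ 0.0005  0.0369 -0.0001] turn 0.001
```

View pics/s7.png

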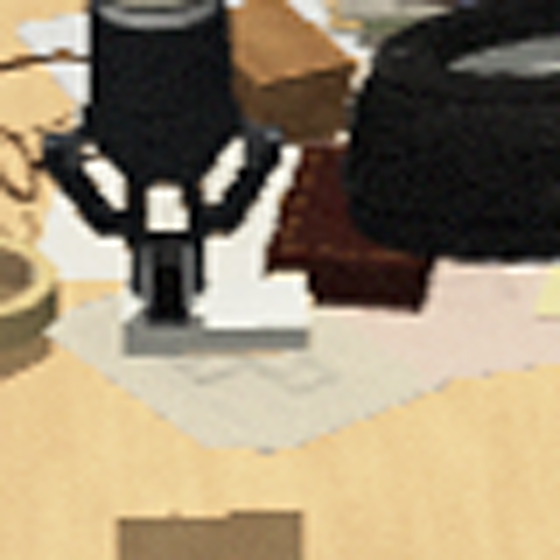

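View pics/t7.png

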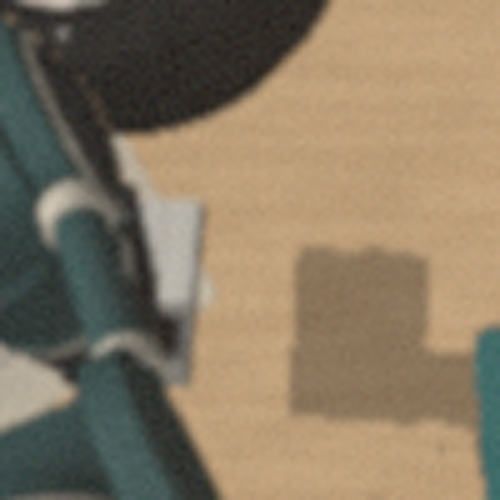

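arm_command:
  deltas:
    - [0,0,-0.02,0]
    - [0,0,-0.04,0]
    - [0,0,-0.045,0]
    - [0,0,-0.045,0]
    - [0.01,0,-0.045,0]
    - [0.022,0,-0.045,0]
    - [0.022,0,-0.045,0.03]
    - [0.022,0,-0.045,0.04]
    - [0.02,0,-0.03,0.04]
    - [0.01,0,-0.02,0.017]
    - [0,0,0,0]
    - [0,0,0,0]

```text
time: 8.8
tool_pos: [0.5646, -0.1155, 0.0569]
tcp_rot: [-1.566, 0.132, -0.129]
wrist_force: [0.4, 0.5, -2.5]
width: 0.181
```

```bash
cat >> h.py <<'E'
JIG=np.array([.6426,-.1412]);JY=-.1661
def jig2w(x,y): c,n=np.cos(JY),np.sin(JY); return JIG+[c*x-n*y,n*x+c*y]
def covrel(slotx,under):  # deltas so that slot centre is at jig x=slotx, underside above deck=under
    p=jig2w(slotx-.036-.025,0); rel((p[0],p[1],under+.012-.0171),JY)
E
python3 - <<'E'
from h import *
covrel(-.004,.06)
c=read_camera("side");save(c,"s8.png",(270,205,350,285),7)
c=read_camera("top");save(c,"t8.png",(290,130,390,230),5)
E
```

```text
t 8.8 pos [ 0.5646 -0.1155  0.0569] yaw -0.1657 ydir [-1.8e-03  8.0e-04 -1.0e+00] xdir [ 0.9863 -0.165  -0.0019] F [ 0.41  0.46 -2.49] T [0.05 0.09 0.04] w 15.4
delta tool [ 0.0162  0.002  -0.0125] turn 0.0004
```

View pics/s8.png

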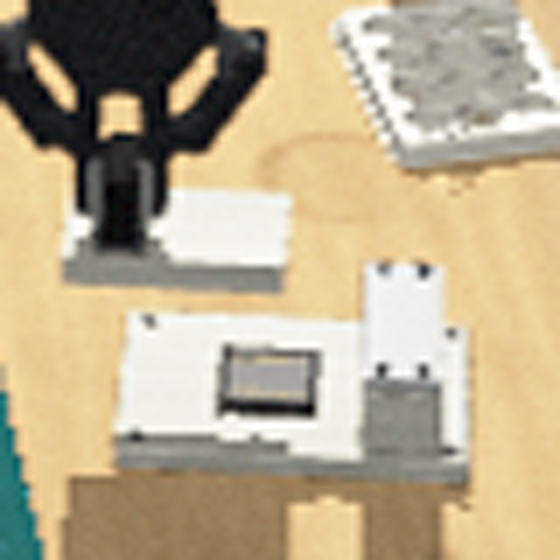

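View pics/t8.png

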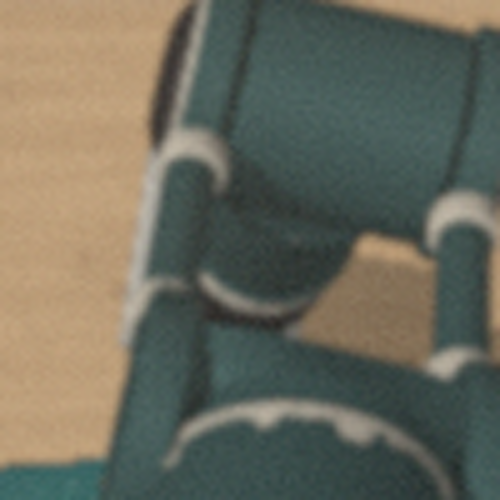

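arm_command:
  deltas:
    - [0.008,0,-0.0065,0]
    - [0.008,0,-0.006,0]
    - [0,0.015,0,0]
    - [0,0.018,0,0]
    - [0,0.01,0,0]
    - [0,0.004,0,0]
    - [0,0,0,0]

```text
time: 9.78
tool_pos: [0.5791, -0.131, 0.0099]
tcp_rot: [-1.567, 0.131, -0.13]
wrist_force: [1.0, -0.1, -3.3]
width: 0.177
```

```bash
python3 - <<'E'
from h import *
covrel(-.004,.0125)
c=read_camera("side");save(c,"s9.png",(280,220,350,285),8)
c=read_camera("top");save(c,"t9.png",(290,130,390,230),5)
E
```

```text
t 9.78 pos [ 0.5791 -0.131   0.0099] yaw -0.166 ydir [-9.e-04  2.e-04 -1.e+00] xdir [ 9.863e-01 -1.652e-01 -9.000e-04] F [ 0.98 -0.08 -3.33] T [-0.    0.07  0.02] w 15.1
delta tool [-0.0007  0.0025  0.0004] turn 0.0001
```

View pics/s9.png

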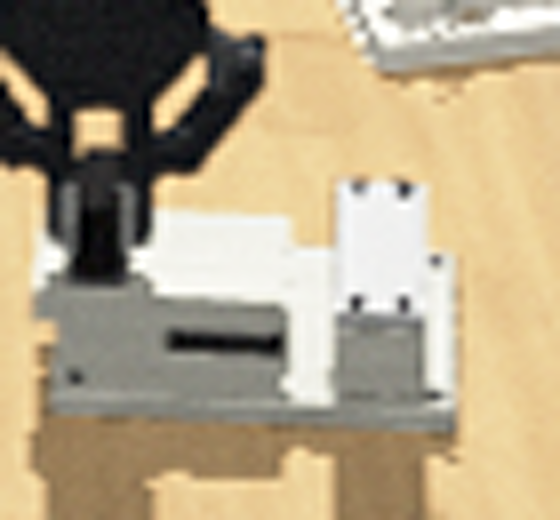

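View pics/t9.png

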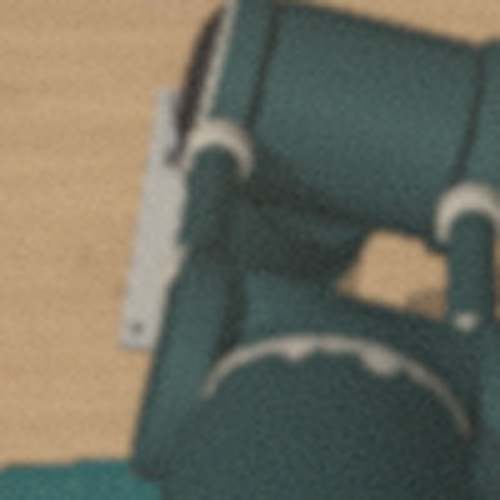

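```bash
cat > ovl.py <<'E'
import sys
from h import *
import io,contextlib
with contextlib.redirect_stdout(io.StringIO()):
    import fit
def run(name,dz=0,dy=0):
    S=sensors.read_state();R=Rn.from_rotvec(S["tcp_rot"]).as_matrix();yaw=np.arctan2(R[1,0],R[0,0])
    c=read_camera("side");k=8;o=(280,220)
    im=cv2.resize(c["color"][o[1]:o[1]+65,o[0]:o[0]+70,::-1],None,fx=k,fy=k,interpolation=cv2.INTER_CUBIC).copy()
    p=S["tool_pos"][:2]+.025*R[:2,0];u=S["tool_pos"][2]+.0171+dz
    P=(p[0],p[1],yaw)
    fit.box(im,c,P,k,np.array(o),-.05,.05,-.028+dy,.028+dy,u,u+.016,(0,0,255))
    fit.box(im,c,(JIG[0],JIG[1],JY),k,np.array(o),-.08,.08,-.052,.052,0,.012,(0,160,0))
    fit.box(im,c,(JIG[0],JIG[1],JY),k,np.array(o),.03,.066,-.044,.044,.012,.052,(255,0,0))
    cv2.imwrite("pics/"+name,im)
if __name__=="__main__": run(sys.argv[1])
E
python3 ovl.py o9.png
```

```text
(no output)
```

View pics/o9.png

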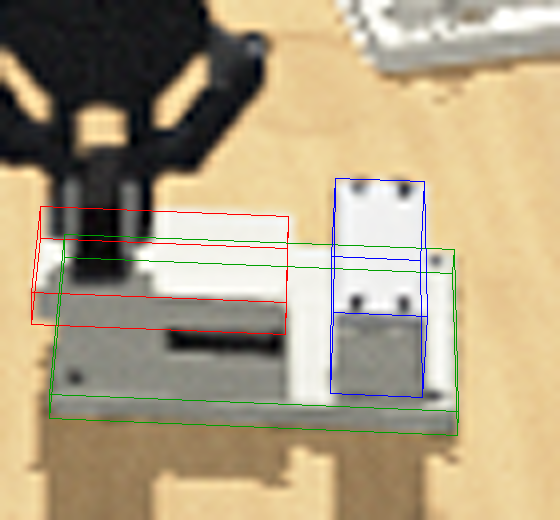

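The overlay matches the picture to within 1 px, so the reported x and y are good and only the z offset was wrong. I'll lower to about 12.5 mm above the deck and slide in.

arm_command:
  deltas:
    - [0,0.0025,0.0004,0]
    - [0.005,0,0,0]
    - [0.007,0,0,0]
    - [0.006,0,0,0]
    - [0.005,0,0,0]
    - [0.003,0,0,0]
    - [0,0,0,0]

```text
time: 10.8
tool_pos: [0.6054, -0.1351, 0.0079]
tcp_rot: [-1.567, 0.13, -0.13]
wrist_force: [0.6, 0.2, -2.5]
width: 0.176
```

```bash
python3 - <<'E'
from h import *
covrel(.037,.0125)
E
python3 ovl.py o10.png
```

```text
t 10.8 pos [ 0.6054 -0.1351  0.0079] yaw -0.166 ydir [-0.  0. -1.] xdir [ 0.9863 -0.1652 -0.    ] F [ 0.61  0.25 -2.49] T [-0.    0.07  0.01] w 15.1
delta tool [0.0137 0.0005 0.0001] turn 0.0001
```

View pics/o10.png

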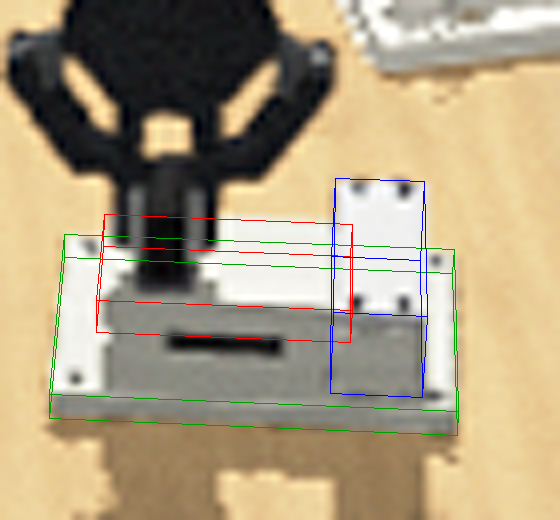

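arm_command:
  deltas:
    - [0.003,0,0,0]
    - [0.004,0,0,0]
    - [0.004,0,0,0]
    - [0.0027,0,0,0]
    - [0,0,0,0]

```text
time: 11.48
tool_pos: [0.619, -0.1374, 0.008]
tcp_rot: [-1.567, 0.13, -0.13]
wrist_force: [-0.9, -0.2, -2.9]
width: 0.176
```

```bash
python3 - <<'E'
from h import *
covrel(.037,.010)
E
```

```text
t 11.47 pos [ 0.619  -0.1374  0.008 ] yaw -0.166 ydir [ 1.e-04 -0.e+00 -1.e+00] xdir [ 9.863e-01 -1.652e-01  1.000e-04] F [-0.9  -0.19 -2.94] T [ 0.02  0.05 -0.06] w 15.1
delta tool [-0.0001  0.0031  0.0001] turn 0.0001
```

arm_command:
  deltas:
    - [0,0.001,0,0]
    - [0,0.001,0,0]
    - [0,0.001,0,0]
    - [0,0,0,0]

```text
time: 11.98
tool_pos: [0.6186, -0.1373, 0.0049]
tcp_rot: [-1.567, 0.131, -0.13]
wrist_force: [0.7, 0.2, -2.3]
width: 0.177
```

arm_command:
  deltas:
    - [0,0.0005,0,0]
    - [0,0,0,0]

```text
time: 12.22
tool_pos: [0.6188, -0.1373, 0.0046]
tcp_rot: [-1.567, 0.13, -0.13]
wrist_force: [0.3, 0.1, -1.6]
width: 0.179
```

arm_command:
  deltas:
    - [0,0.0005,0,0]
    - [0,0,0,0]

```text
time: 12.48
tool_pos: [0.6189, -0.1373, 0.0043]
tcp_rot: [-1.567, 0.13, -0.131]
wrist_force: [-0.7, -0.9, -0.3]
width: 0.177
```

arm_command:
  deltas:
    - [0,0.0005,0,0]
    - [0,0,0,0]

```text
time: 12.72
tool_pos: [0.6192, -0.1374, 0.0039]
tcp_rot: [-1.567, 0.13, -0.131]
wrist_force: [-1.5, 0.3, 1.1]
width: 0.179
```

arm_command:
  deltas:
    - [0.001,0,0,0]
    - [0.001,0,0,0]
    - [0,0,0,0]

```text
time: 13.1
tool_pos: [0.6209, -0.1377, 0.0032]
tcp_rot: [-1.567, 0.13, -0.131]
wrist_force: [0.7, 0.0, -2.7]
width: 0.178
```

arm_command:
  deltas:
    - [0.001,0,0,0]
    - [0.001,0,0,0]
    - [0,0,0,0]

```text
time: 13.48
tool_pos: [0.6223, -0.1379, 0.0031]
tcp_rot: [-1.567, 0.131, -0.13]
wrist_force: [0.4, -0.1, -3.3]
width: 0.18
```

arm_command:
  deltas:
    - [0.001,0,0,0]
    - [0.001,0,0,0]
    - [0,0,0,0]

```text
time: 13.85
tool_pos: [0.6248, -0.1383, 0.0035]
tcp_rot: [-1.567, 0.13, -0.13]
wrist_force: [0.1, 0.3, -2.3]
width: 0.181
```

arm_command:
  deltas:
    - [-0.002,0,0,0]
    - [0,0.001,0,0]
    - [0,0,0,0]

```text
time: 14.22
tool_pos: [0.6225, -0.1379, 0.0023]
tcp_rot: [-1.567, 0.131, -0.13]
wrist_force: [-0.5, -0.1, -2.6]
width: 0.177
```

arm_command:
  deltas:
    - [0,0.001,0,0]
    - [0,0,0,0]

```text
time: 14.48
tool_pos: [0.6226, -0.1379, 0.0013]
tcp_rot: [-1.567, 0.131, -0.13]
wrist_force: [-0.2, -0.0, -3.0]
width: 0.182
```

arm_command:
  deltas:
    - [0,0.001,0,0]
    - [0,0,0,0]

```text
time: 14.72
tool_pos: [0.6226, -0.138, 0.0004]
tcp_rot: [-1.567, 0.13, -0.13]
wrist_force: [0.1, 0.1, -3.4]
width: 0.181
```

Moving down is free well below pin-top height, so the slot appears to be over the pin. I'll check capture with a small fore-and-aft nudge.

arm_command:
  deltas:
    - [0.001,0,0,0]
    - [0.001,0,0,0]
    - [0,0,0,0]

```text
time: 15.1
tool_pos: [0.6249, -0.1383, 0.0006]
tcp_rot: [-1.567, 0.13, -0.131]
wrist_force: [0.3, 0.4, -2.8]
width: 0.178
```

arm_command:
  deltas:
    - [0.001,0,0,0]
    - [0,0,0,0]

```text
time: 15.35
tool_pos: [0.6257, -0.1385, 0.0005]
tcp_rot: [-1.567, 0.13, -0.13]
wrist_force: [-0.6, -0.6, -2.7]
width: 0.177
```

arm_command:
  deltas:
    - [-0.002,0,0,0]
    - [-0.002,0,0,0]
    - [0,0,0,0]

```text
time: 15.72
tool_pos: [0.6223, -0.1379, 0.0008]
tcp_rot: [-1.567, 0.129, -0.132]
wrist_force: [1.7, 0.2, -3.3]
width: 0.18
```

arm_command:
  deltas:
    - [-0.001,0,0,0]
    - [-0.001,0,0,0]
    - [0,0,0,0]

```text
time: 16.1
tool_pos: [0.6216, -0.1378, 0.0014]
tcp_rot: [-1.567, 0.127, -0.133]
wrist_force: [5.2, -1.0, -2.3]
width: 0.178
```

arm_command:
  deltas:
    - [0.002,0,0,0]
    - [0.002,0,0,0]
    - [0,0,0,0]

```text
time: 16.48
tool_pos: [0.6225, -0.1379, -0.0002]
tcp_rot: [-1.566, 0.132, -0.128]
wrist_force: [0.8, 0.7, -2.5]
width: 0.179
```

arm_command:
  deltas:
    - [0.001,0,0,0]
    - [0.001,0,0,0]
    - [0,0,0,0]

```text
time: 16.85
tool_pos: [0.6255, -0.1384, 0.0003]
tcp_rot: [-1.567, 0.131, -0.13]
wrist_force: [-0.6, -0.0, -2.7]
width: 0.18
```

arm_command:
  deltas:
    - [0.001,0,0,0]
    - [0,0,0,0]

```text
time: 17.1
tool_pos: [0.6267, -0.1386, 0.0005]
tcp_rot: [-1.567, 0.13, -0.13]
wrist_force: [0.2, -0.0, -3.7]
width: 0.18
```

arm_command:
  deltas:
    - [0.001,0,0,0]
    - [0,0,0,0]

```text
time: 17.35
tool_pos: [0.6269, -0.1387, 0.0004]
tcp_rot: [-1.567, 0.131, -0.129]
wrist_force: [-1.2, -0.6, -0.7]
width: 0.177
```

arm_command:
  deltas:
    - [0.001,0,0,0]
    - [0,0,0,0]

```text
time: 17.6
tool_pos: [0.6271, -0.1387, 0.0003]
tcp_rot: [-1.567, 0.133, -0.128]
wrist_force: [-5.4, 1.0, 0.3]
width: 0.178
```

The slot is captured on the pin: it blocks both ways, at x = 0.6221 and 0.6268. I'll centre it and press down.

arm_command:
  deltas:
    - [-0.002,0,0,0]
    - [-0.002,0,0,0]
    - [0,0.001,0,0]
    - [0,0,0,0]

```text
time: 18.1
tool_pos: [0.6249, -0.1384, -0.0005]
tcp_rot: [-1.567, 0.13, -0.131]
wrist_force: [0.1, 0.8, -2.8]
width: 0.177
```

arm_command:
  deltas:
    - [0,0.001,0,0]
    - [0,0.001,0,0]
    - [0,0,0,0]

```text
time: 18.48
tool_pos: [0.6251, -0.1384, -0.002]
tcp_rot: [-1.567, 0.13, -0.131]
wrist_force: [-0.3, 0.7, 1.8]
width: 0.175
```

arm_command:
  deltas:
    - [0,0.001,0,0]
    - [0,0.001,0,0]
    - [0,0,0,0]

```text
time: 18.85
tool_pos: [0.625, -0.1384, -0.0042]
tcp_rot: [-1.567, 0.13, -0.131]
wrist_force: [-1.1, 0.3, 2.1]
width: 0.18
```

arm_command:
  deltas:
    - [0,0.001,0,0]
    - [0,0.0005,0,0]
    - [0,0,0,0]

```text
time: 19.23
tool_pos: [0.625, -0.1384, -0.0051]
tcp_rot: [-1.567, 0.13, -0.131]
wrist_force: [-2.9, 1.3, 6.8]
width: 0.178
```

arm_command:
  deltas:
    - [0,0.001,0,0]
    - [0,0,0,0]

```text
time: 19.48
tool_pos: [0.6251, -0.1384, -0.0051]
tcp_rot: [-1.567, 0.13, -0.131]
wrist_force: [-4.2, 1.6, 11.9]
width: 0.181
```

arm_command:
  deltas:
    - [0,0.001,0,0]
    - [0,0,0,0]

```text
time: 19.73
tool_pos: [0.6251, -0.1384, -0.0051]
tcp_rot: [-1.567, 0.13, -0.131]
wrist_force: [-8.1, 2.0, 17.6]
width: 0.177
```

arm_command:
  deltas:
    - [-0.001,0,0,0]
    - [0,0,0,0]
    - [0,0,0,0]

```text
time: 20.1
tool_pos: [0.6252, -0.1384, -0.0051]
tcp_rot: [-1.567, 0.128, -0.132]
wrist_force: [-4.6, 2.3, 14.9]
width: 0.18
```

```bash
python3 - <<'E'
from h import *
covrel(.0425,0)
E
python3 ovl.py o12.png
python3 - <<'E'
from h import *
c=read_camera("side");save(c,"s12.png");save(c,"s12c.png",(290,225,350,280),12)
c=read_camera("top");save(c,"t12.png")
E
```

```text
t 20.1 pos [ 0.6252 -0.1384 -0.0051] yaw -0.166 ydir [ 2.6e-03 -6.0e-04 -1.0e+00] xdir [ 0.9863 -0.1652  0.0027] F [-4.62  2.27 14.9 ] T [0.23 0.87 0.02] w 15.4
delta tool [-0.0009 -0.      0.0001] turn 0.0001
```

View pics/o12.png

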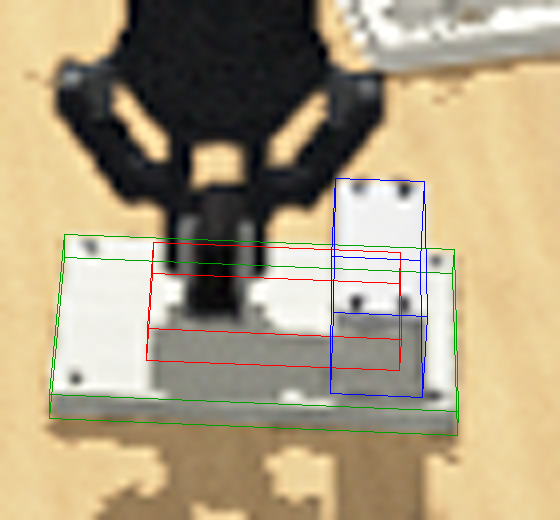

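View pics/s12c.png

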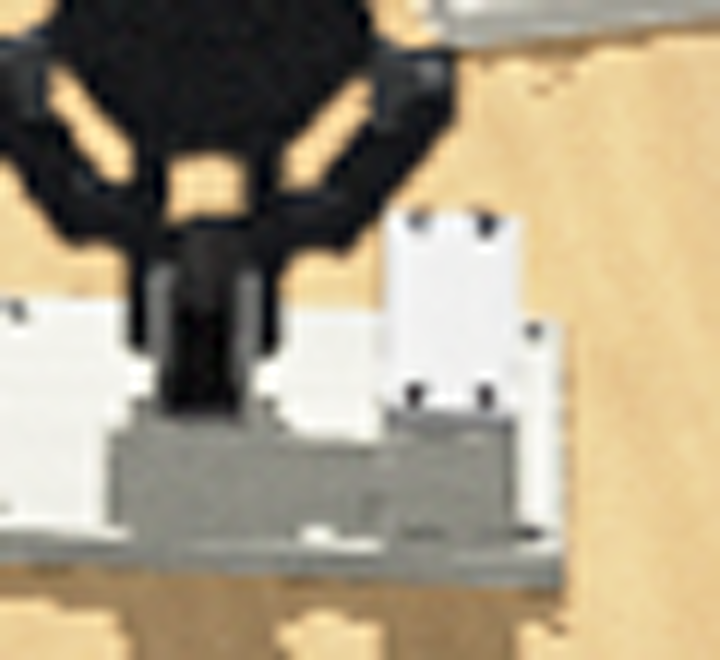

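View pics/t12.png

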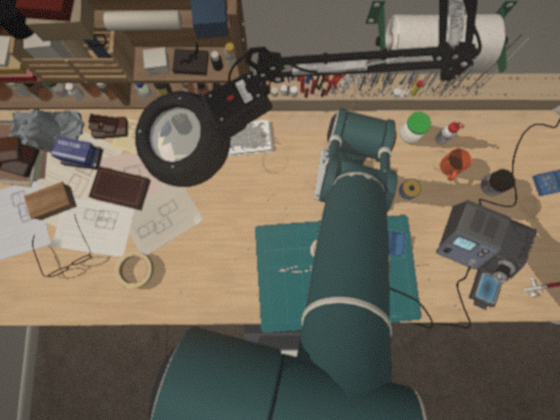

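arm_command:
  deltas:
    - [0.001,0,0,0]
    - [0,0,0,0]
    - [0,0,0,0]

```text
time: 20.62
tool_pos: [0.6251, -0.1384, -0.0051]
tcp_rot: [-1.567, 0.13, -0.131]
wrist_force: [-7.7, 1.7, 17.8]
width: 0.18
```

```bash
python3 - <<'E'
from h import *
covrel(.0425,0)
E
```

```text
t 20.62 pos [ 0.6251 -0.1384 -0.0051] yaw -0.1659 ydir [ 6.e-04 -2.e-04 -1.e+00] xdir [ 9.863e-01 -1.651e-01  6.000e-04] F [-7.73  1.73 17.8 ] T [ 0.3   1.16 -0.01] w 15.3
delta tool [-0.0008 -0.      0.0001] turn 0.0002
```

arm_command:
  deltas:
    - [0,0,0,0]
    - [0,0,0,0]
    - [0,0,0,0]
    - [0,0,0,0]
    - [0,0,0,0]
    - [0,0,0,0]

```text
time: 21.38
tool_pos: [0.6251, -0.1384, -0.0051]
tcp_rot: [-1.567, 0.13, -0.131]
wrist_force: [-7.4, 1.5, 17.5]
width: 0.18
```

```bash
python3 - <<'E'
from h import *
covrel(.0425,0)
print(job.finish_job())
E
```

```text
t 21.38 pos [ 0.6251 -0.1384 -0.0051] yaw -0.166 ydir [ 6.e-04 -2.e-04 -1.e+00] xdir [ 9.863e-01 -1.652e-01  6.000e-04] F [-7.41  1.55 17.52] T [0.29 1.2  0.02] w 15.4
delta tool [-0.0008 -0.      0.0001] turn 0.0001
the job is handed in; nothing more can be done
None
```

I picked up the cover by its bar grip, slid its nose through the gate and under the bridge, and felt for the pin. With the slot over the pin, I pressed the cover down onto the base and handed the job in at 21.4 s, still gripped and pressing.

**Last checks**
- **Pin captured:** a fore-and-aft nudge was blocked both ways, about 4.7 mm apart.
- **Pressed down:** the cover met the bed about where expected and came to a hard stop at the computed deck height, about 4 mm of bed travel. It was pressing with about 20 N, steady over the last 0.75 s.
- **Level:** the tool was within 0.001 rad of level, and the side-camera overlay agreed with the seated position. Nothing looked disturbed in the pictures, though the arm hides part of the top view.

**What disagreed**
- The reported tool height was about 34 mm below where the cameras showed the fingertips. I worked from the pictures and contact, using the height reading at the grasp as the reference.
- A sideways force of about 7–8 N remained while pressing. Backing off 1 mm cut it to about 5 N but tilted the tool slightly, so I undid that.

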